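# Pass a jar rack through the spring gate of a hand-through chute

## Task

With one fingertip press down the long aluminium pedal beside the wooden chute, so that the steel gate sinks out of the way, and keep it down while the other fingertip pushes the rack of little jars along the chute, over the sunken gate and fully home against the end stop. Do not bump the rack against the gate or let the gate rise under it, do not lift the rack, and leave the other things on the table alone. At the end let the pedal come up so that the gate stands closed behind the rack, and move clear.

Things in the scene. Friction and masses are not known exactly. Their poses are not given: they have to be found in the camera images.
- chute: Fixed pine chute, 365 mm long. Origin: on the table under the gate, on the chute's centre line. x points along the travel (loading end to end stop), y to the pedal side (the side facing the robot), z up. Side walls 8 mm thick, inner faces at y = +-37 mm before the gate, +-39 mm past it, tops 64 mm above the table.
- deck (a point): Point on the chute's deck (floor) at its centre line and chute x = -120 mm. The deck's top is 50 mm above the table, from chute x = -240 to +125 mm, cut by an 18 mm wide slot at x = 0 into which the gate sinks.
- stop (a point): Middle of the end stop's face, at chute x = +112 mm, 63 mm above the table; the stop's top is 78 mm above the table.
- rack: Loose pine rack with nine black-capped glass jars, in the chute before the gate. 80 mm long (x, along the travel), 68 wide, flat end faces 34 high, 52 over the caps, 0.22-0.45 kg. Origin: centre of underside; back face at x = -40 mm, front at +40. Home at the end stop its origin is at chute x = +72 mm; it is past the gate beyond chute x = +46.
- blade (a point): The gate: a steel bar 8 mm thick (along the travel), 26 mm high, across the chute at chute x = 0. Its hinge pin runs along the travel at chute y = -56 mm, 30 mm above the table. Point: on the bar's top edge, at the chute's middle when open. Closed, it slopes up towards the pedal and blocks the rack; open, it lies level, its top 8 mm below the deck.
- pedal (a point): Aluminium press plate fixed to the gate: 280 mm long (chute x = -220 to +60), 40 wide, 6 thick, outside the wall. Press it anywhere along its length. Closed, it is raised and tilted, its top's middle line about 111 mm above the table at chute y = +48 mm; fully pressed it is level, top 62 mm above the table, chute y = +52 to +92. Point: middle of its top.
- gate (a joint): Angle of gate and pedal about the hinge pin (rad): 0 closed (pedal up), 0.42 fully open (pedal down on its stop). The gate is below the deck from about 0.33 on. A spring closes it: about 1 to 2 N at the pedal when closed and 3 to 6 N when open.
- spare_rack: Bystander: an empty rack, 80 x 68 x 34 mm, on the table beside the chute, at the side away from the pedal. Origin: centre of underside.
- big_spool: Bystander: black spool, 68 mm across, 52 mm high, near the end stop on the pedal side. Origin: centre of underside.
- small_spool: Bystander: white spool, 44 mm across, 34 mm high, outside the pedal. Origin: centre of underside.
- jar: Bystander: glass jar, 52 mm across, 65 mm high, beyond the end stop. Origin: centre of underside.
- cup: Bystander: clear cup, 72 mm across, 80 mm high, at the side of the chute away from the pedal. Origin: centre of underside.
- screwdriver: Bystander: screwdriver lying on the table well beyond the end stop.
- glue: Bystander: white bottle, 44 mm across, 100 mm high, before the loading end of the chute. Origin: centre of underside.

How it is judged:
By the outcome, as a careful person would: the job done as asked, in the order asked, and still so for the second after the job is handed in, with the robot touching nothing.
It also fails if it takes over 51 s, if anything falls off the work surface, if the arm or the gripper's body presses on something with over 40 N, if the wrist force passes 120 N, or if a joint passes its speed limit or range.

## Robot

A 6-joint arm with a two-finger parallel gripper is mounted at the origin on the work surface. World frame = base frame: x ahead of the robot, y to its left, z up, the work surface at z = 0. Lengths are in m, angles in rad, forces in N, time in s.
With the tool pointing down it reaches from about 0.35 to 0.975 m from the base axis. Payload 4.9 kg.
Tool frame: the origin (TCP) lies at the very end of the fingers, on their centre line; the grasp point (between the pads) lies 19 mm behind it (manip.grasp_offset is the distance from the TCP to the grasp point, in m); z points along the fingers, y is the line along which they close (so a half turn about z gives the same grasp; the last joint's range is limited). The gripper opens to 85 mm and grips with 20 to 120 N. Pads are 22 mm wide; open, the fingers measure 114 mm over their backs; the gripper's body (76 mm by 85 mm) begins 54 mm behind the grasp point. The pads swing forward as they close: fully open they stand 13 mm farther back than shut.
Start: joints at [1.077, 0.053, 1.613, -0, 1.476, -0.119], TCP at [0.229, 0.582, 0.231] pointing down, gripper open.
Joint ranges: [-3.01, 3.01], [-1.01, 2.22], [0.06, 2.58], [-1.02, 4.17], [0.09, 2.62], [-3.14, 3.14]. Speed limits (rad/s): [2.57, 2.57, 3.14, 3.14, 3.14, 3.14].

## Interface

Orientations are given as a unit quaternion [w, x, y, z].
In Python, from plant import manip, eyes, job_done, models gives the robot as it stands.
- The arm moves only by the tool servo_tool, never from a script. Its argument "motion" is one flat list of numbers, 5 for each row, row after row: the opening, from -1 (shut) to 1 (fully open), then the shift along the tool's x, y, z normalised to -1 to 1, where 1 is 120 mm, then the turn about the tool's z normalised to -1 to 1, where 1 is 45 degrees. A call has 1 to 5 rows; each row is the pose to reach, as a shift and turn from the pose commanded when the call began, along the tool's axes at that moment; what a row does not reach only later rows make up. A row lasts 1/8 s, in which the tool goes at most 62.5 mm and 10.7 degrees, less where a joint would pass 70% of its speed; a pose out of reach is approached as far as the arm can. A call with a number of a shift or a turn outside -1 to 1 is refused whole. A call with a gripper value outside its range is refused whole. The fingers move at their own pace and stop on an object; the grip force is fixed at half the most. Time passes only in rows, so rows that repeat a pose let the fingers close. It gives the time, the measured TCP pose, the force, the opening and the grip force at its end, in the units of the state.
- manip.state(): the state, without advancing time (a new reading comes with each control period).
- eyes.grab_frame(name): name is "scene" or "top" or "wrist"; returns (picture, depth): 420x560x3 uint8, red, green, blue; 420x560 float32, m along the optical axis (not along the pixel's ray), 0 where there is no reading.
- eyes.camera_params(name): a dict with "fov_y" (degrees; the focal length in pixels is half the picture's height over the tangent of half this angle, whatever the lens; pixels are square), "cx", "cy" (the principal point, pixels), "D" ([k1, k2, p1, p2, k3] as OpenCV has them; the pictures are not rectified), "pose" (4x4, takes a point from camera to world coordinates); the wrist camera has in their place "T_tool_cam" (4x4, takes a point from camera to tool coordinates, whose origin is the TCP and whose axes are the flange's). Camera axes: x right, y up, looking along -z (the intrinsics and any distortion apply to the point x, -y, -z); pixel columns grow to the right and rows downward; lengths in m; the calibration is good to about 2 mm. A picture is of the moment at which its call begins: read the wrist's pose just before it. camera_params takes no time and is no camera call.
- job_done(): hands the job in; it is judged then, once.
Trained networks look in the newest picture that a camera, given by its name, has taken for a name from the list of things; names that differ only in an ending like _2 or _b are one class to them, and where a whole thing is asked for, a point or a joint stands for the part that bears it (a point fixed in the world has none). Each returns a list of dicts, best first, with "p" (0 to 1); they miss things now and then, are a little off and sometimes report something else, mostly with a low value. They report only what shows in the picture. A call takes as long as a camera call.
- models.regions_of(camera, label): "mask" (420x560 bool, what is visible of it) and "pixel" ([column, row] in pixels, amid what is visible of it).
The state is a dict: "time": time; "joint_pos": joint angles; "joint_vel": joint speeds; "joint_efforts": joint torques, N m; "tool_pos": TCP position; "tool_rot": TCP orientation; "contact_force": force on the tool from outside, world axes, zero at the start; "ft_torque": the same for the moment, N m; "gripper_width": opening from 0.0 (shut) to 1.0 (fully open); "grasp_force": force on a finger pad.
Only numpy, scipy, OpenCV 4.12 (cv2) and the standard library are available. Lean on these libraries where they do the work, as an engineer would, in place of code of your own. Each camera call takes 0.05 s, during which the arm holds its last target. There are 200 camera calls.

## Working session

There is one attempt and no reset: what is moved stays moved. The work goes in short steps, Python scripts to look and compute and a tool call to move; the robot and the scene stay as the last step left them, time stands still between calls to the robot, and variables do not carry over. Pictures are saved under pics/ and viewed, at most 10 in all, crops included, and the job is handed in when it is done.

Besides the shell and the picture viewer there is one more tool, called after "Emit:" as name(argument=value, ...), one argument or row to a line, values as JSON. servo_tool: Moves the arm, as the interface text tells. Its arguments: {"type":"object","properties":{"motion":{"type":"array","items":{"type":"number","minimum":-1,"maximum":1}}},"required":["motion"]}

```bash
mkdir -p pics
cat > h.py <<'E'
import numpy as np, cv2
from plant import manip, eyes, models
def cloud(name, pic=None):
    im,d=eyes.grab_frame(name); c=eyes.camera_params(name)
    f=210/np.tan(np.radians(c["fov_y"])/2)
    K=np.array([[f,0,c["cx"]],[0,f,c["cy"]],[0,0,1.]])
    v,u=np.mgrid[0:420,0:560]
    p=cv2.undistortPoints(np.stack([u,v],-1).reshape(-1,1,2).astype(np.float64),K,np.array(c["D"],float)).reshape(420,560,2)
    P=np.stack([p[...,0]*d,-p[...,1]*d,-d,np.ones_like(d)],-1)
    W=(P@np.array(c["pose"]).T)[...,:3] if "pose" in c else P
    W[d<=0]=np.nan
    if pic: cv2.imwrite(pic,im[...,::-1])
    return im,d,W
E
python3 - <<'E'
from h import *
print(manip.state())
for n in ["top","scene"]:
    im,d,W=cloud(n,f"pics/{n}.png")
    print(n,eyes.camera_params(n)["pose"])
    for l in ["chute","rack","pedal","blade","glue","cup","small_spool","big_spool","spare_rack","jar"]:
        for r in models.regions_of(n,l)[:2]:
            m=r["mask"]; q=W[m]; q=q[~np.isnan(q[:,0])]
            if len(q): print(l,round(r["p"],2),r["pixel"],m.sum(),np.median(q,0).round(3),np.percentile(q,2,0).round(3),np.percentile(q,98,0).round(3))
E
```

```text
{'time': 0.0, 'joint_pos': array([ 1.07699746e+00,  5.33669231e-02,  1.61430619e+00, -1.39768828e-05,
        1.47598958e+00, -1.18971199e-01]), 'joint_vel': array([-1.01147930e-03,  7.73250520e-05, -1.32941911e-03, -1.15275631e-03,
        7.83437847e-04,  3.02090723e-04]), 'joint_efforts': array([-9.59396784e-04, -3.93675506e+01, -3.70180464e+01, -2.05807919e-04,
        7.04025166e-03,  2.32496791e-05]), 'tool_pos': array([0.22850781, 0.58105692, 0.2300495 ]), 'tool_rot': array([-3.05544013e-04,  1.86317881e-01,  9.82488970e-01, -9.88917095e-04]), 'contact_force': array([-0.55162443,  0.08199305,  0.00441717]), 'ft_torque': array([0.06143047, 0.00875308, 0.02386596]), 'grasp_force': 0.0, 'gripper_width': 0.9968378351236975}
top [[-0.00537106  0.99206996 -0.12557206  0.44208039]
 [-0.99998078 -0.00571734 -0.00239739  0.04232992]
 [-0.00309632  0.12555677  0.9920816   1.15396396]
 [ 0.          0.          0.          1.        ]]
chute 0.87 [335.1, 226.0] 11711 [ 0.544 -0.088  0.048] [ 0.442 -0.278 -0.   ] [0.662 0.072 0.119]
chute 0.52 [450.9, 224.3] 408 [ 0.553 -0.346  0.069] [ 0
[... 1889 characters left out ...]
6] [ 0.582 -0.338  0.101]
glue 0.17 [230.6, 246.5] 9231 [ 0.575 -0.102  0.05 ] [ 0.451 -0.282  0.001] [0.664 0.064 0.117]
cup 0.88 [234.4, 290.9] 965 [ 0.674 -0.177  0.05 ] [ 0.652 -0.213  0.003] [ 0.717 -0.149  0.082]
big_spool 0.82 [269.8, 184.6] 505 [0.478 0.111 0.05 ] [0.441 0.085 0.002] [0.501 0.145 0.055]
big_spool 0.56 [215.3, 223.0] 2000 [ 0.511 -0.106  0.11 ] [ 0.467 -0.247  0.034] [0.621 0.013 0.12 ]
spare_rack 0.63 [287.4, 281.2] 961 [ 0.736 -0.054  0.032] [ 0.698 -0.091  0.007] [ 0.767 -0.011  0.036]
jar 0.92 [304.4, 210.6] 421 [0.621 0.124 0.052] [0.594 0.108 0.001] [0.637 0.153 0.068]
jar 0.68 [230.5, 242.5] 9337 [ 0.576 -0.101  0.05 ] [ 0.453 -0.283  0.   ] [0.665 0.065 0.118]
```

View pics/top.png

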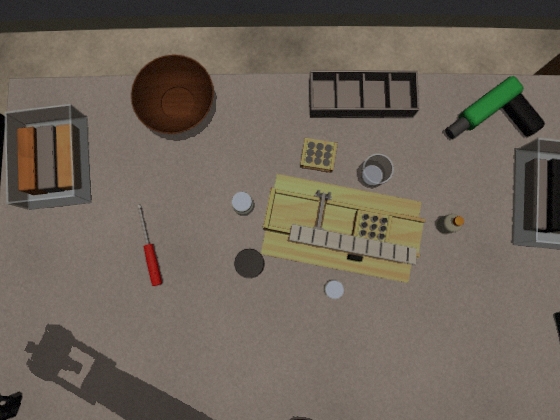

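View pics/scene.png

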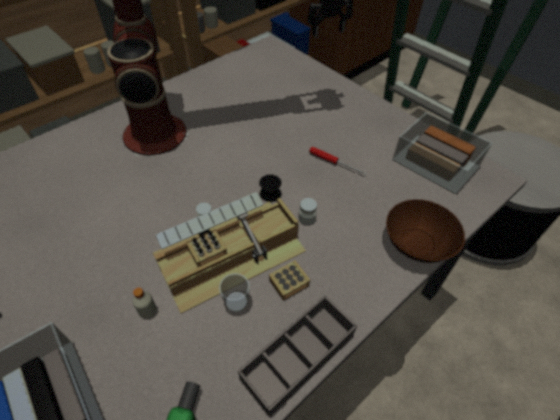

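The top view shows the chute running image right to left (world +y). The rack is at about (372,226), the gate at (322,210), the pedal strip from (290,235) to (415,255), and the small spool at (335,289). The scene view agrees. Next I fit the chute frame with a height model.

```bash
cat > fit.py <<'E'
from h import *
from scipy.optimize import minimize
def tochute(q,p):
    a=p[2]; ex=np.array([np.cos(a),np.sin(a)]); ey=np.array([-np.sin(a),np.cos(a)])
    r=q[:,:2]-p[:2]; return np.c_[r@ex,r@ey,q[:,2]]
def height(c):
    x,y=c[:,0],c[:,1]; h=np.full(len(c),.012)
    ins=(x>-.24)&(x<.125)
    h[ins&(abs(y)<.045)]=.064; w=np.where(x<0,.037,.039)
    h[ins&(abs(y)<w)]=.05; h[(x>.112)&(x<.125)&(abs(y)<.045)]=.078
    s=(c[:,1]-.048)/np.cos(.42)
    m=(x>-.22)&(x<.06)&(abs(s)<.02); h[m]=.111+(y[m]-.048)*np.tan(.42)
    return h
if __name__=="__main__":
    R=[]
    for n in ["top","scene"]:
        im,d,W=cloud(n); q=W.reshape(-1,3); k=(~np.isnan(q[:,0]))&(abs(q[:,0]-.55)<.15)&(abs(q[:,1]+.1)<.24)
        q=q[k]
        rk=models.regions_of(n,"rack")[0]["mask"]; rq=W[rk]
        def cost(p):
            c=tochute(q,p); k=(c[:,0]>-.27)&(c[:,0]<.15)&(abs(c[:,1]-.01)<.075)&~((abs(c[:,0]+.075)<.06)&(c[:,1]<.03)&(c[:,1]>-.037))&~((abs(c[:,0])<.012)&(c[:,1]<.03))
            return np.minimum(abs(c[k,2]-height(c[k])),.015).mean()
        best=min((minimize(cost,[x,y,np.pi/2+a],method="Nelder-Mead",options=dict(initial_simplex=[[x,y,np.pi/2+a],[x+.01,y,np.pi/2+a],[x,y+.01,np.pi/2+a],[x,y,np.pi/2+a+.05]])) for x in(.54,.56) for y in(-.06,-.04,-.02) for a in(-.2,-.1,0,.1)),key=lambda r:r.fun)
        print(n,best.x.round(4),best.fun)
        c=tochute(W.reshape(-1,3)[rk.ravel()],best.x); c=c[c[:,2]>.07]
        print("rack",np.percentile(c,[1,5,50,95,99],axis=0).round(4).tolist())
        for l in ["small_spool","big_spool","glue","cup"]:
            r=models.regions_of(n,l)
            if r:
                c2=tochute(W[r[0]["mask"]],best.x); c2=c2[~np.isnan(c2[:,0])]; print(l,np.percentile(c2,[3,97],axis=0).round(3).tolist())
        R.append(best.x)
    np.save("chute.npy",np.mean(R,0));
E
python3 fit.py; python3 -c "
from plant import manip,eyes;print(eyes.camera_params('wrist'))"
```

```text
top [ 0.5693 -0.0477  1.3695] 0.005775425199893239
rack [[-0.157, -0.033, 0.0756], [-0.1539, -0.0305, 0.0798], [-0.1164, -0.0012, 0.0848], [-0.082, 0.0251, 0.1038], [-0.0798, 0.0274, 0.1054]]
small_spool [[-0.21, -0.032, 0.044], [0.051, 0.067, 0.121]]
big_spool [[0.11, 0.104, 0.048], [0.168, 0.162, 0.056]]
glue [[-0.314, -0.062, 0.009], [-0.282, -0.028, 0.102]]
cup [[-0.207, -0.029, 0.051], [0.05, 0.066, 0.121]]
scene [ 0.5712 -0.0468  1.3659] 0.007378853789298193
rack [[-0.158, -0.036, 0.0733], [-0.1557, -0.0344, 0.0784], [-0.1219, -0.0072, 0.0847], [-0.0828, 0.024, 0.1025], [-0.0797, 0.0309, 0.1041]]
small_spool [[-0.084, 0.135, 0.029], [-0.047, 0.169, 0.037]]
big_spool [[0.112, 0.102, 0.003], [0.166, 0.155, 0.055]]
glue [[-0.323, -0.073, 0.011], [-0.286, -0.045, 0.1]]
cup [[-0.139, -0.171, 0.003], [-0.078, -0.106, 0.081]]
{'fov_y': 71.0173103650205, 'cx': 276.92794462454833, 'cy': 207.9213531216037, 'D': array([-0.01513394,  0.        ,  0.        ,  0.        ,  0.        ]), 'T_tool_cam': array([[-5.21087613e-04,  9.54051070e-01,  2.99643596e-01,
         7.48462106e-02],
       [ 9.99999775e-01,  3.70275992e-04,  5.60083015e-04,
         1.33843981e-04],
       [ 4.23396970e-04,  2.99643821e-01, -9.54051048e-01,
        -1.40838947e-01],
       [ 0.00000000e+00,  0.00000000e+00,  0.00000000e+00,
         1.00000000e+00]])}
```

Emit:
servo_tool(
  motion=[0.08,-0.15,-0.18,0,0.18,0.08,-0.3,-0.36,0,0.36,0.08,-0.46,-0.54,0,0.53,0.08,-0.61,-0.72,0,0.71,0.08,-0.77,-0.9,0,0.89],
)

```text
time: 2.33
tool_pos: [0.2755, 0.4464, 0.2314]
tool_rot: [0.0, 0.513, 0.858, 0.0]
contact_force: [0.6, -0.2, 0.0]
gripper_width: 0.539
grasp_force: 0.0
```

Emit:
servo_tool(
  motion=[0.08,-0.2,-0.03,0,0.18,0.08,-0.4,-0.07,0,0.36,0.08,-0.6,-0.1,0,0.53,0.08,-0.8,-0.14,0,0.71,0.08,-0.99,-0.17,0,0.89],
)

```text
time: 2.95
tool_pos: [0.3141, 0.3324, 0.2315]
tool_rot: [0.0, 0.776, 0.63, 0.0]
contact_force: [0.3, -0.8, 1.0]
gripper_width: 0.542
grasp_force: 0.0
```

Emit:
servo_tool(
  motion=[0.08,-0.33,0.1,0,0,0.08,-0.67,0.2,0,0,0.08,-1,0.3,0,0],
)

```text
time: 3.32
tool_pos: [0.3251, 0.2072, 0.2315]
tool_rot: [0.0, 0.775, 0.632, 0.0]
contact_force: [0.9, -0.7, 0.3]
gripper_width: 0.54
grasp_force: 0.0
```

Emit:
servo_tool(
  motion=[0.08,-0.33,0.1,0,0,0.08,-0.67,0.2,0,0,0.08,-1,0.3,0,0],
)

```text
time: 3.7
tool_pos: [0.3363, 0.0823, 0.2315]
tool_rot: [0.0, 0.775, 0.632, 0.0]
contact_force: [0.8, 0.2, 0.3]
gripper_width: 0.54
grasp_force: 0.0
```

Emit:
servo_tool(
  motion=[0.08,-0.25,0.21,0,0,0.08,-0.5,0.42,0,0,0.08,-0.75,0.63,0,0],
)

```text
time: 4.08
tool_pos: [0.3928, -0.0211, 0.2316]
tool_rot: [0.0, 0.775, 0.632, 0.0]
contact_force: [0.6, -0.1, 0.8]
gripper_width: 0.54
grasp_force: 0.0
```

Emit:
servo_tool(
  motion=[0.08,-0.25,0.21,0,0,0.08,-0.5,0.42,0,0,0.08,-0.75,0.63,0,0],
)

```text
time: 4.45
tool_pos: [0.4489, -0.1244, 0.2315]
tool_rot: [0.0, 0.775, 0.632, 0.0]
contact_force: [0.1, 0.3, -0.6]
gripper_width: 0.539
grasp_force: 0.0
```

Emit:
servo_tool(
  motion=[0.08,-0.25,0.21,0,0,0.08,-0.5,0.42,0,0,0.08,-0.75,0.63,0,0,0.08,-0.75,0.63,0,0],
)

```text
time: 4.95
tool_pos: [0.5048, -0.2283, 0.231]
tool_rot: [-0.0, 0.776, 0.631, -0.0]
contact_force: [-0.1, -0.8, 0.6]
gripper_width: 0.543
grasp_force: 0.0
```

```bash
cat > w.py <<'E'
from fit import *
from scipy.spatial.transform import Rotation as Rn
import sys
s=manip.state(); q=s["tool_rot"]; R=Rn.from_quat([q[1],q[2],q[3],q[0]]).as_matrix()
p=np.load("chute.npy")
print("chute",p.round(4),"TCP in chute",tochute(s["tool_pos"][None],p).round(4),"tooly angle minus chute -y (deg)",np.degrees(np.arctan2(R[1,1],R[0,1])-(p[2]-np.pi/2)).round(2),s["contact_force"].round(1))
n=sys.argv[1]
im,d,P=cloud("wrist",f"pics/{n}.png")
T=eyes.camera_params("wrist")["T_tool_cam"]
Pt=(P.reshape(-1,4)[:,:4] if P.shape[-1]==4 else None)@np.array(T).T
t=Pt[:,:3]; t[d.ravel()<=0]=np.nan
np.save("wt.npy",t.reshape(420,560,3)); w=t@R.T+s["tool_pos"]
f=t[(t[:,2]<.004)&(t[:,2]>-.03)&(abs(t[:,0])<.02)&(abs(t[:,1])<.08)]
for sg in(-1,1):
    g=f[f[:,1]*sg>0]
    if len(g): print("finger",sg,len(g),np.percentile(g,[2,98],axis=0).round(4).tolist())
k=~np.isnan(w[:,0]); c=tochute(w[k],p)
def rep(n,m): 
    if m.sum(): print(n,m.sum(),np.percentile(c[m],[1,5,50,95,99],axis=0).round(4).tolist())
rep("wall tops",(abs(c[:,2]-.064)<.003)&(abs(abs(c[:,1])-.041)<.01)&(c[:,1]<0))
rep("pedal",(c[:,2]>.095)&(c[:,2]<.125)&(c[:,1]>.02)&(c[:,1]<.1))
rep("rack top",(abs(c[:,2]-.084)<.004)&(abs(c[:,1])<.036))
rep("caps",(abs(c[:,2]-.102)<.004)&(c[:,1]<.028)&(c[:,1]>-.036))
E
python3 w.py w1
```

```text
chute [ 0.5702 -0.0472  1.3677] TCP in chute [[-0.1905  0.0276  0.231 ]] tooly angle minus chute -y (deg) -0.07 [-0.1 -0.8  0.6]
finger -1 1049 [[-0.01, -0.0342, -0.0296], [0.0114, -0.021, -0.0031]]
finger 1 1079 [[-0.0102, 0.0245, -0.0296], [0.0114, 0.0378, -0.0032]]
wall tops 1571 [[-0.2349, -0.0472, 0.0611], [-0.2222, -0.0468, 0.0612], [-0.107, -0.0434, 0.0621], [-0.0213, -0.0402, 0.0633], [-0.0148, -0.0397, 0.0639]]
pedal 10339 [[-0.2159, 0.0278, 0.1012], [-0.2057, 0.0295, 0.1025], [-0.1095, 0.0467, 0.1104], [-0.0358, 0.0627, 0.1171], [-0.0301, 0.0645, 0.118]]
rack top 2802 [[-0.1579, -0.0354, 0.08], [-0.156, -0.0336, 0.0801], [-0.1119, -0.0048, 0.0812], [-0.0814, 0.0258, 0.0833], [-0.0798, 0.0276, 0.0861]]
caps 1376 [[-0.2037, -0.0252, 0.0983], [-0.1506, -0.0234, 0.099], [-0.1196, -0.0012, 0.1003], [-0.0948, 0.0277, 0.1016], [-0.0931, 0.0279, 0.1024]]
```

View pics/w1.png

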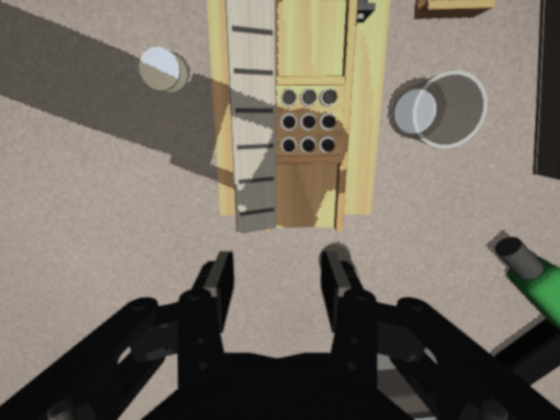

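Wrist view: the fingers are over the chute's loading end. The rack's caps are at (290–330, 97–146), the pedal strip is at (235–275, 0–230), and the chute is clear behind the rack. Measurements agree with the fit, so I descend.

Emit:
servo_tool(
  motion=[0.08,0,-0.03,0.28,0,0.08,0,-0.03,0.56,0,0.08,0,-0.03,0.84,0,0.08,0,-0.03,0.84,0],
)

```text
time: 5.5
tool_pos: [0.4985, -0.2235, 0.1275]
tool_rot: [-0.003, 0.775, 0.633, -0.001]
contact_force: [-0.1, 0.8, 0.3]
gripper_width: 0.538
grasp_force: 0.0
```

Emit:
servo_tool(
  motion=[0.08,0,0,0.08,0,0.08,0,0,0.16,0,0.08,0,0,0.24,0,0.08,0,0,0.3,0,0.08,0,0,0.36,0],
)

```text
time: 6.12
tool_pos: [0.5009, -0.2259, 0.0872]
tool_rot: [0.0, 0.775, 0.632, -0.0]
contact_force: [-0.8, -0.2, 3.6]
gripper_width: 0.536
grasp_force: 1.7
```

```bash
python3 w.py w2
```

```text
chute [ 0.5702 -0.0472  1.3677] TCP in chute [[-0.189   0.0319  0.0872]] tooly angle minus chute -y (deg) 0.06 [-0.8 -0.2  3.6]
finger -1 4252 [[-0.0178, -0.0453, -0.0284], [0.0193, -0.009, 0.0036]]
finger 1 1080 [[-0.0099, 0.0244, -0.0295], [0.0114, 0.0377, -0.0032]]
wall tops 2586 [[-0.289, -0.0491, 0.0611], [-0.2853, -0.0474, 0.0612], [-0.1659, -0.0448, 0.0622], [-0.0617, -0.0402, 0.0636], [-0.0589, -0.0396, 0.0663]]
pedal 1519 [[-0.1997, 0.0201, 0.0953], [-0.197, 0.0205, 0.0968], [-0.1815, 0.054, 0.1105], [-0.1168, 0.0651, 0.1244], [-0.0971, 0.0662, 0.1249]]
rack top 11264 [[-0.158, -0.0355, 0.08], [-0.156, -0.0335, 0.0801], [-0.1099, 0.0018, 0.0812], [-0.0809, 0.0293, 0.0837], [-0.0796, 0.0311, 0.0871]]
caps 6092 [[-0.1888, -0.0255, 0.0983], [-0.1778, -0.0237, 0.0989], [-0.1184, -0.002, 0.1002], [-0.0946, 0.0189, 0.1016], [-0.093, 0.0205, 0.1044]]
```

View pics/w2.png

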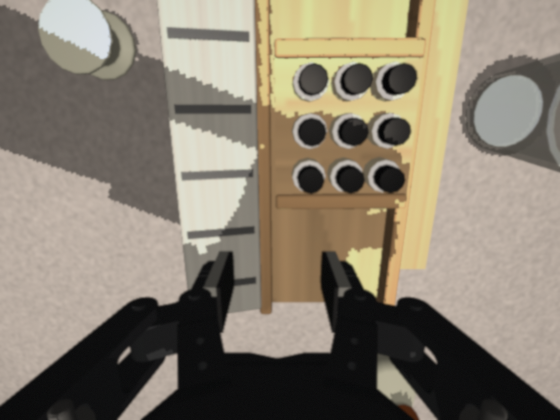

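The pedal finger is pressing the pedal (tip near (225,260)) and the other finger is in the chute behind the rack (tip near (330,260)). I keep pressing towards the stop.

Emit:
servo_tool(
  motion=[0.08,0,0,0.06,0,0.08,0,0,0.12,0,0.08,0,0,0.17,0,0.08,0,0,0.17,0],
)

```text
time: 6.68
tool_pos: [0.5004, -0.2256, 0.0662]
tool_rot: [-0.0, 0.775, 0.632, -0.0]
contact_force: [-3.5, 0.0, 4.8]
gripper_width: 0.543
grasp_force: 2.2
```

Emit:
servo_tool(
  motion=[0.08,0,0,0.02,0,0.08,0,0,0.04,0,0.08,0,0,0.04,0],
)

```text
time: 7.05
tool_pos: [0.5006, -0.2256, 0.0621]
tool_rot: [-0.0, 0.775, 0.632, -0.0]
contact_force: [-3.1, 1.3, 5.4]
gripper_width: 0.539
grasp_force: 2.4
```

Emit:
servo_tool(
  motion=[0.08,0,0,0.015,0,0.08,0,0,0.015,0],
)

```text
time: 7.3
tool_pos: [0.5007, -0.2257, 0.0604]
tool_rot: [-0.0, 0.775, 0.632, -0.0]
contact_force: [-3.4, 0.7, 4.6]
gripper_width: 0.539
grasp_force: 2.5
```

Emit:
servo_tool(
  motion=[0.08,0,0,0.015,0,0.08,0,0,0.015,0],
)

```text
time: 7.55
tool_pos: [0.5009, -0.2258, 0.0594]
tool_rot: [-0.0, 0.775, 0.632, -0.0]
contact_force: [-3.6, 1.6, 8.8]
gripper_width: 0.542
grasp_force: 4.3
```

The stop is reached (force stepped up to 8.8 N at TCP z ≈ 59.5 mm). Now I approach the rack gently.

Emit:
servo_tool(
  motion=[0.08,0.04,0,0,0,0.08,0.08,0,0,0,0.08,0.12,0,0,0,0.08,0.15,0,0,0],
)

```text
time: 8.05
tool_pos: [0.5056, -0.209, 0.0596]
tool_rot: [0.002, 0.775, 0.632, 0.0]
contact_force: [-0.7, -3.9, 5.7]
gripper_width: 0.54
grasp_force: 2.8
```

Emit:
servo_tool(
  motion=[0.08,0.03,0,0,0,0.08,0.07,0,0,0,0.08,0.12,0,0,0,0.08,0.17,0,0,0,0.08,0.22,0,0,0],
)

```text
time: 8.68
tool_pos: [0.5108, -0.1834, 0.0596]
tool_rot: [0.002, 0.775, 0.632, -0.0]
contact_force: [-1.3, -5.1, 5.3]
gripper_width: 0.539
grasp_force: 3.4
```

```bash
python3 w.py w3
```

```text
chute [ 0.5702 -0.0472  1.3677] TCP in chute [[-0.1453  0.0307  0.0596]] tooly angle minus chute -y (deg) 0.07 [-1.3 -5.1  5.3]
finger -1 5434 [[-0.018, -0.0568, -0.0278], [0.0193, -0.0041, 0.0007]]
finger 1 3194 [[-0.0165, 0.0018, -0.0287], [0.0195, 0.0769, 0.0013]]
wall tops 2151 [[-0.2367, -0.0473, 0.0611], [-0.2307, -0.0468, 0.0613], [-0.0459, -0.0431, 0.0622], [-0.0254, -0.0397, 0.0632], [-0.0238, -0.0391, 0.0636]]
pedal 5902 [[-0.1567, 0.0507, 0.0961], [-0.1538, 0.0527, 0.098], [-0.1379, 0.0731, 0.1151], [-0.1326, 0.0837, 0.1238], [-0.129, 0.0858, 0.1248]]
rack top 13867 [[-0.1386, -0.0352, 0.08], [-0.1328, -0.0321, 0.0801], [-0.0844, 0.0019, 0.0814], [-0.0562, 0.0275, 0.0857], [-0.0548, 0.0295, 0.0876]]
caps 8465 [[-0.1391, -0.0272, 0.0982], [-0.1322, -0.0253, 0.0988], [-0.0935, -0.0038, 0.1001], [-0.0701, 0.0173, 0.1015], [-0.0685, 0.0191, 0.1051]]
```

View pics/w3.png

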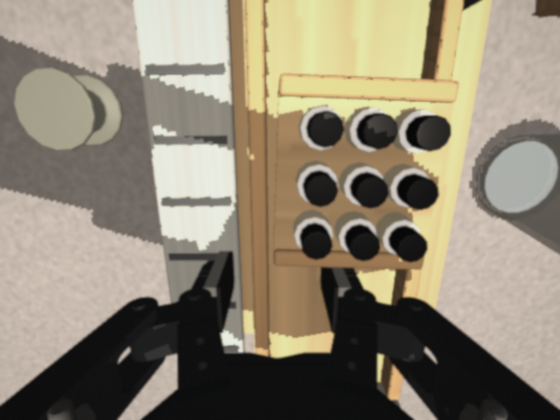

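The rack is being pushed squarely: its back is at row 258 and its front bar at row 88, and the finger touches it at (335,270). I go on to just before the gate and check the gate there.

Emit:
servo_tool(
  motion=[0.08,0.06,0,0.005,0,0.08,0.12,0,0.005,0,0.08,0.18,0,0.005,0,0.08,0.24,0,0.005,0,0.08,0.28,0,0.005,0],
)

```text
time: 9.35
tool_pos: [0.5179, -0.1508, 0.0596]
tool_rot: [0.003, 0.775, 0.632, -0.0]
contact_force: [-1.4, -6.6, 7.7]
gripper_width: 0.54
grasp_force: 4.2
```

```bash
cat >> w.py <<'E'
for nm in ["top","scene"]:
    im,d,W=cloud(nm,f"pics/{n}_{nm}.png"); q=W.reshape(-1,3); c=tochute(q[~np.isnan(q[:,0])],p)
    print(nm); rep("pedal area",(c[:,0]>-.2)&(c[:,0]<.05)&(c[:,1]>.055)&(c[:,1]<.085)&(c[:,2]<.13)&(abs(c[:,0]-tochute(s["tool_pos"][None],p)[0,0])>.06))
    rep("gate",(abs(c[:,0])<.003)&(abs(c[:,1])<.03)&(c[:,2]<.08))
    rep("rack top",(c[:,2]>.079)&(c[:,2]<.087)&(abs(c[:,1])<.038)&(c[:,0]<.106)&(c[:,0]>-.16))
E
python3 w.py w4
```

```text
chute [ 0.5702 -0.0472  1.3677] TCP in chute [[-0.112   0.0303  0.0596]] tooly angle minus chute -y (deg) 0.09 [-1.4 -6.6  7.7]
finger -1 5448 [[-0.0181, -0.0573, -0.0279], [0.0194, -0.0046, 0.0007]]
finger 1 3192 [[-0.0162, 0.0018, -0.0287], [0.0194, 0.0763, 0.0009]]
wall tops 1283 [[-0.2058, -0.0475, 0.0611], [-0.2016, -0.0468, 0.0613], [-0.1184, -0.0432, 0.0622], [-0.0098, -0.0399, 0.0632], [0.0094, -0.0393, 0.0636]]
pedal 5904 [[-0.1232, 0.0506, 0.0962], [-0.1204, 0.0524, 0.0978], [-0.1046, 0.0728, 0.1151], [-0.0992, 0.0833, 0.1238], [-0.0959, 0.0854, 0.1247]]
rack top 13969 [[-0.1052, -0.0353, 0.08], [-0.0993, -0.032, 0.0801], [-0.051, 0.0019, 0.0814], [-0.0228, 0.0275, 0.0857], [-0.0215, 0.0295, 0.0875]]
caps 8479 [[-0.1065, -0.0272, 0.0982], [-0.0994, -0.0254, 0.0988], [-0.0602, -0.0039, 0.1001], [-0.0367, 0.0171, 0.1015], [-0.0352, 0.0189, 0.1053]]
top
pedal area 752 [[-0.1985, 0.0552, 0.0579], [-0.1932, 0.0565, 0.059], [-0.0156, 0.07, 0.0624], [0.0431, 0.0835, 0.0659], [0.0485, 0.0846, 0.067]]
gate 69 [[-0.0029, -0.0295, 0.0021], [-0.0027, -0.0276, 0.0389], [0.0001, 0.0014, 0.0418], [0.0028, 0.0269, 0.045], [0.003, 0.0295, 0.0466]]
rack top 481 [[-0.0798, -0.0348, 0.0792], [-0.0758, -0.0333, 0.0798], [-0.0501, 0.0006, 0.0826], [-0.0233, 0.0307, 0.0862], [-0.0219, 0.0323, 0.0867]]
scene
pedal area 431 [[-0.1985, 0.0554, 0.0584], [-0.194, 0.0562, 0.0594], [-0.0202, 0.0696, 0.0618], [0.0421, 0.0835, 0.0646], [0.0479, 0.0848, 0.0658]]
gate 50 [[-0.0029, -0.0297, 0.0326], [-0.0026, -0.0267, 0.0335], [-0.0007, -0.0005, 0.0415], [0.0023, 0.0238, 0.0451], [0.0027, 0.0284, 0.0455]]
rack top 346 [[-0.1166, -0.0377, 0.0792], [-0.0993, -0.0368, 0.0798], [-0.0592, -0.0189, 0.0827], [-0.022, 0.0247, 0.0859], [-0.0202, 0.029, 0.0868]]
```

View pics/w4.png

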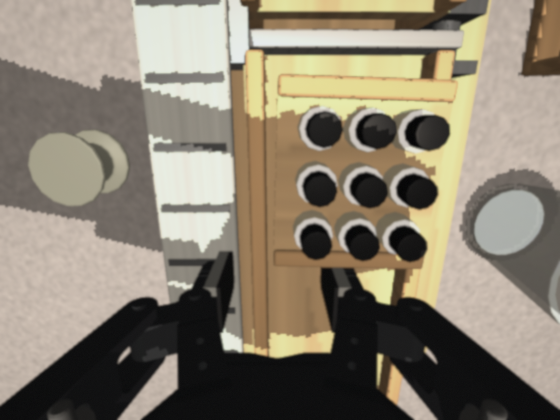

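The gate is fully open: the pedal top measures 62 mm, and the blade top is at 42 mm (grey bar at row 38 in the wrist view), with the rack just before it. I push on over it.

Emit:
servo_tool(
  motion=[0.08,0.06,0,0,0,0.08,0.12,0,0,0,0.08,0.18,0,0,0,0.08,0.24,0,0,0,0.08,0.3,0,0,0],
)

```text
time: 10.12
tool_pos: [0.5251, -0.1156, 0.0595]
tool_rot: [0.003, 0.775, 0.632, -0.0]
contact_force: [-1.7, -6.2, 8.1]
gripper_width: 0.542
grasp_force: 4.4
```

Emit:
servo_tool(
  motion=[0.08,0.06,0,0,0,0.08,0.12,0,0,0,0.08,0.18,0,0,0,0.08,0.24,0,0,0,0.08,0.3,0,0,0],
)

```text
time: 10.75
tool_pos: [0.5324, -0.0802, 0.0596]
tool_rot: [0.002, 0.775, 0.632, -0.0]
contact_force: [-1.9, -6.7, 8.3]
gripper_width: 0.542
grasp_force: 4.5
```

Emit:
servo_tool(
  motion=[0.08,0.06,0,0,0,0.08,0.12,0,0,0,0.08,0.18,0,0,0,0.08,0.24,0,0,0,0.08,0.26,0,0,0],
)

```text
time: 11.38
tool_pos: [0.5386, -0.0494, 0.0595]
tool_rot: [0.002, 0.775, 0.633, 0.0]
contact_force: [-1.6, -6.8, 8.9]
gripper_width: 0.54
grasp_force: 4.7
```

```bash
python3 w.py w5
```

```text
chute [ 0.5702 -0.0472  1.3677] TCP in chute [[-0.0085  0.0306  0.0595]] tooly angle minus chute -y (deg) 0.11 [-1.6 -6.8  8.9]
finger -1 4990 [[-0.0181, -0.0576, -0.028], [0.0194, -0.0052, 0.0013]]
finger 1 3184 [[-0.0167, 0.0022, -0.0288], [0.0196, 0.0762, 0.0013]]
wall tops 2273 [[-0.1013, -0.0486, 0.0611], [-0.0943, -0.0479, 0.0612], [0.0915, -0.0438, 0.0622], [0.1125, -0.0399, 0.0633], [0.1131, -0.0339, 0.0639]]
pedal 5897 [[-0.0196, 0.0511, 0.0963], [-0.0169, 0.0527, 0.098], [-0.0011, 0.073, 0.1151], [0.0043, 0.0835, 0.1237], [0.0075, 0.0857, 0.1247]]
rack top 13857 [[-0.0017, -0.0353, 0.08], [0.0039, -0.032, 0.0801], [0.0524, 0.0013, 0.0814], [0.0806, 0.0267, 0.0857], [0.0822, 0.0289, 0.0875]]
caps 8477 [[-0.0023, -0.0283, 0.0982], [0.0044, -0.0262, 0.0988], [0.0432, -0.0046, 0.1002], [0.0667, 0.0164, 0.1015], [0.0684, 0.0184, 0.1051]]
top
pedal area 530 [[-0.1988, 0.0554, 0.0581], [-0.1954, 0.0567, 0.0594], [-0.1543, 0.0702, 0.0625], [-0.0729, 0.0836, 0.0664], [-0.0695, 0.0846, 0.0672]]
rack top 225 [[0.0542, -0.0363, 0.0797], [0.0563, -0.0346, 0.0801], [0.0722, 0.0013, 0.0831], [0.0804, 0.0295, 0.0862], [0.0817, 0.0308, 0.0868]]
scene
pedal area 479 [[-0.1988, 0.0553, 0.0352], [-0.194, 0.0562, 0.0587], [-0.1364, 0.0694, 0.0619], [-0.0753, 0.0835, 0.0646], [-0.0703, 0.0847, 0.0655]]
gate 57 [[-0.0027, -0.0294, 0.0312], [-0.0024, -0.0284, 0.0348], [0.0011, -0.0118, 0.042], [0.0029, 0.0105, 0.0768], [0.003, 0.0159, 0.0792]]
rack top 281 [[-0.0142, -0.0378, 0.0792], [0.0026, -0.0364, 0.0795], [0.0393, -0.0211, 0.0827], [0.0813, 0.0215, 0.0859], [0.083, 0.0279, 0.0867]]
```

Emit:
servo_tool(
  motion=[0.08,0.05,0,0,0,0.08,0.1,0,0,0,0.08,0.15,0,0,0,0.08,0.19,0,0,0,0.08,0.22,0,0,0],
)

```text
time: 12.15
tool_pos: [0.5438, -0.0236, 0.0595]
tool_rot: [0.002, 0.775, 0.632, 0.0]
contact_force: [-2.1, -6.6, 9.4]
gripper_width: 0.539
grasp_force: 4.8
```

Emit:
servo_tool(
  motion=[0.08,0.01,0,0,0,0.08,0.02,0,0,0],
)

```text
time: 12.4
tool_pos: [0.5443, -0.0214, 0.0595]
tool_rot: [0.002, 0.775, 0.632, -0.0]
contact_force: [-1.6, -6.5, 9.0]
gripper_width: 0.538
grasp_force: 4.8
```

Emit:
servo_tool(
  motion=[0.08,0.01,0,0,0,0.08,0.01,0,0,0],
)

```text
time: 12.65
tool_pos: [0.5444, -0.021, 0.0595]
tool_rot: [0.003, 0.775, 0.632, -0.001]
contact_force: [-2.1, -8.5, 8.4]
gripper_width: 0.539
grasp_force: 6.2
```

Emit:
servo_tool(
  motion=[0.08,0.01,0,0,0,0.08,0.01,0,0,0],
)

```text
time: 12.9
tool_pos: [0.5446, -0.0208, 0.0596]
tool_rot: [0.003, 0.775, 0.632, -0.001]
contact_force: [-2.8, -12.9, 8.8]
gripper_width: 0.54
grasp_force: 8.4
```

```bash
python3 w.py w6
```

```text
chute [ 0.5702 -0.0472  1.3677] TCP in chute [[0.0207 0.0305 0.0596]] tooly angle minus chute -y (deg) 0.04 [ -2.8 -12.9   8.8]
finger -1 5186 [[-0.0166, -0.0578, -0.028], [0.0194, -0.007, 0.0006]]
finger 1 2932 [[-0.0095, 0.0018, -0.029], [0.0196, 0.0778, -0.0011]]
wall tops 693 [[-0.0743, -0.0489, 0.0611], [-0.0708, -0.0483, 0.0613], [-0.0485, -0.0436, 0.0622], [0.1128, -0.0396, 0.0633], [0.1129, -0.0334, 0.0665]]
pedal 5905 [[0.0098, 0.0509, 0.0962], [0.0125, 0.0526, 0.098], [0.0284, 0.0729, 0.1151], [0.0337, 0.0835, 0.1238], [0.0371, 0.0856, 0.1248]]
rack top 13727 [[0.0275, -0.0352, 0.08], [0.0329, -0.0319, 0.0801], [0.0814, 0.0014, 0.0814], [0.1096, 0.0266, 0.0858], [0.1112, 0.0288, 0.0876]]
caps 8502 [[0.0269, -0.0283, 0.0982], [0.0334, -0.0262, 0.0988], [0.0723, -0.0047, 0.1001], [0.0958, 0.0164, 0.1015], [0.0973, 0.0183, 0.1052]]
top
pedal area 728 [[-0.1985, 0.0554, 0.0579], [-0.1934, 0.0565, 0.0594], [-0.137, 0.07, 0.0626], [-0.0457, 0.0837, 0.0658], [-0.0406, 0.0848, 0.0672]]
rack top 145 [[0.0589, -0.0365, 0.0791], [0.0599, -0.0346, 0.0795], [0.1001, -0.0015, 0.0829], [0.1054, 0.0292, 0.0856], [0.1058, 0.0313, 0.0867]]
scene
pedal area 576 [[-0.1985, 0.0553, 0.0371], [-0.1921, 0.0566, 0.0589], [-0.1206, 0.0698, 0.0616], [-0.048, 0.0833, 0.0644], [-0.0408, 0.0847, 0.0655]]
gate 50 [[-0.0029, -0.028, 0.0319], [-0.0027, -0.0223, 0.0341], [-0.0011, 0.0019, 0.0408], [0.0023, 0.0263, 0.0443], [0.0024, 0.0292, 0.0457]]
rack top 236 [[0.0138, -0.0373, 0.0793], [0.0307, -0.0365, 0.08], [0.0651, -0.0243, 0.0826], [0.1023, 0.0163, 0.0856], [0.1055, 0.0266, 0.0866]]
```

View pics/w6.png

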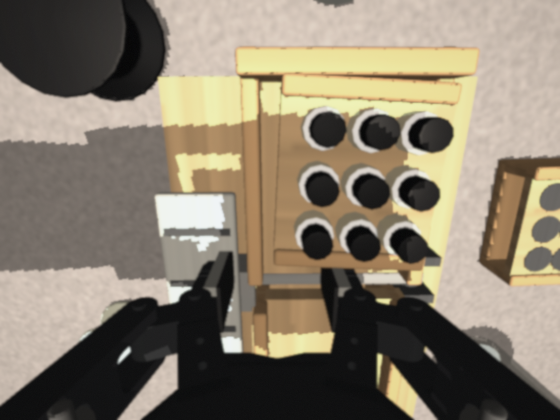

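```bash
cat > yaw.py <<'E'
import sys; sys.argv=["w","tmp"]
from w import *
t=np.load("wt.npy").reshape(-1,3); w=t@R.T+s["tool_pos"]; c=tochute(w[~np.isnan(w[:,0])],p)
# outline of rack end-face tops
k=(c[:,2]>.0795)&(c[:,2]<.0838)&(abs(c[:,1])<.038)&(c[:,0]>tochute(s["tool_pos"][None],p)[0,0]+.004)&(c[:,0]<.125)
a=c[k]
for y in np.arange(-.033,.031,.007):
    b=a[abs(a[:,1]-y)<.0025]; print(round(y,3),np.percentile(b[:,0],[.5,99.5]).round(4),b[b[:,0]>.09][:,2].mean().round(4))
r=cv2.minAreaRect((a[:,:2]*1000).astype(np.float32)); print(r)
E
python3 yaw.py | sed -n '/scene/,$p'
```

```text
scene
pedal area 579 [[-0.1986, 0.0553, 0.0368], [-0.1927, 0.057, 0.0589], [-0.1198, 0.07, 0.062], [-0.048, 0.0835, 0.0648], [-0.0406, 0.0848, 0.0657]]
gate 50 [[-0.0029, -0.0283, 0.0318], [-0.0028, -0.0228, 0.0337], [-0.0008, 0.0011, 0.0413], [0.0025, 0.0276, 0.0442], [0.0028, 0.0291, 0.0453]]
rack top 227 [[0.0119, -0.0375, 0.0793], [0.0283, -0.0363, 0.0801], [0.0656, -0.025, 0.0825], [0.1021, 0.0185, 0.0861], [0.1052, 0.0294, 0.0869]]
-0.033 [0.0305 0.1099] 0.0816
-0.026 [0.0309 0.1101] 0.0817
-0.019 [0.0314 0.1104] 0.0816
-0.012 [0.0315 0.1108] 0.0817
-0.005 [0.0272 0.1111] 0.0816
0.002 [0.0315 0.1113] 0.0814
0.009 [0.0323 0.1117] 0.0817
0.016 [0.0331 0.1121] 0.0816
0.023 [0.0333 0.112 ] 0.0812
0.03 [0.0336 0.0995] 0.0803
((67.92296600341797, -4.738689422607422), (68.11873626708984, 86.70699310302734), 87.66191864013672)
```

Home contact is felt, but the rack sits about 2° skewed: its far-side front corner is about 2.5 mm short (front bar at row 77 left, 85 right). I'll keep the pedal down, back off slightly, shift the pusher to the lagging side, and push while sliding towards the pedal so friction doesn't wedge the rack.

Emit:
servo_tool(
  motion=[0.08,-0.035,0,0,0,0.08,-0.035,0.02,0,0,0.08,-0.035,0.045,0,0,0.08,-0.035,0.045,0,0],
)

```text
time: 13.7
tool_pos: [0.5468, -0.0216, 0.059]
tool_rot: [-0.002, 0.775, 0.632, -0.001]
contact_force: [-8.8, 1.6, 15.3]
gripper_width: 0.536
grasp_force: 7.7
```

Emit:
servo_tool(
  motion=[0.08,0.015,0,0,0,0.08,0.025,-0.005,0,0,0.08,0.035,-0.02,0,0,0.08,0.042,-0.035,0,0,0.08,0.042,-0.045,0,0],
)

```text
time: 14.32
tool_pos: [0.5465, -0.0212, 0.0598]
tool_rot: [0.006, 0.775, 0.632, -0.0]
contact_force: [3.8, -17.1, 3.0]
gripper_width: 0.536
grasp_force: 9.8
```

```bash
python3 yaw.py | sed -n '1p;/scene/,$p'
```

```text
chute [ 0.5702 -0.0472  1.3677] TCP in chute [[0.0207 0.0285 0.0598]] tooly angle minus chute -y (deg) -0.0 [  3.8 -17.1   3. ]
scene
pedal area 577 [[-0.1985, 0.0554, 0.0354], [-0.1922, 0.0566, 0.0589], [-0.1208, 0.0697, 0.0619], [-0.0488, 0.0835, 0.0645], [-0.0415, 0.0847, 0.0658]]
gate 47 [[-0.0027, -0.0275, 0.0331], [-0.0025, -0.0226, 0.0342], [-0.0008, 0.0007, 0.042], [0.0026, 0.0279, 0.0443], [0.0028, 0.0294, 0.0445]]
rack top 232 [[0.0119, -0.0373, 0.0796], [0.0239, -0.0369, 0.08], [0.0654, -0.0243, 0.083], [0.103, 0.0177, 0.086], [0.1055, 0.0286, 0.0868]]
-0.033 [0.0305 0.1098] 0.0817
-0.026 [0.0306 0.1101] 0.0819
-0.019 [0.0314 0.1104] 0.0817
-0.012 [0.0316 0.1108] 0.0817
-0.005 [0.0273 0.111 ] 0.0818
0.002 [0.0276 0.1113] 0.0815
0.009 [0.0326 0.1118] 0.0817
0.016 [0.033 0.112] 0.0816
0.023 [0.0342 0.1123] 0.0812
0.03 [0.0336 0.1013] 0.0805
((67.85993957519531, -4.669704437255859), (68.31556701660156, 86.91423034667969), 87.09939575195312)
```

```bash
cat > stop.py <<'E'
import sys; sys.argv=["w","tmp"]
from w import *
t=np.load("wt.npy").reshape(-1,3); w=t@R.T+s["tool_pos"]; c=tochute(w[~np.isnan(w[:,0])],p)
print("STOP")
k=(abs(c[:,2]-.0755)<.002)&(abs(c[:,1])<.05)&(c[:,0]>.105)&(c[:,0]<.14); a=c[k]
b2=c[(abs(c[:,2]-.0815)<.002)&(abs(c[:,1])<.04)&(c[:,0]>.1)]
for y in np.arange(-.04,.04,.008):
    b=a[abs(a[:,1]-y)<.003]; e=b2[abs(b2[:,1]-y)<.003]
    if len(b)>9 and len(e)>9: print(round(y,3),np.percentile(b[:,0],[1,99]).round(4),np.percentile(e[:,0],99.5).round(4))
im=cv2.imread("pics/tmp.png")[40:290,220:500]; cv2.imwrite("pics/crop.png",cv2.resize(im,None,fx=2.4,fy=2.4,interpolation=cv2.INTER_CUBIC))
E
python3 stop.py | sed -n '/STOP/,$p'
```

```text
STOP
-0.04 [0.1126 0.1226] 0.1096
-0.032 [0.1129 0.1225] 0.1098
-0.024 [0.1127 0.1225] 0.1102
-0.016 [0.1126 0.1224] 0.1105
-0.008 [0.1126 0.1228] 0.111
0.0 [0.1125 0.1223] 0.1114
0.008 [0.1127 0.1222] 0.1118
0.016 [0.113  0.1222] 0.112
0.024 [0.1133 0.1222] 0.1124
```

View pics/crop.png

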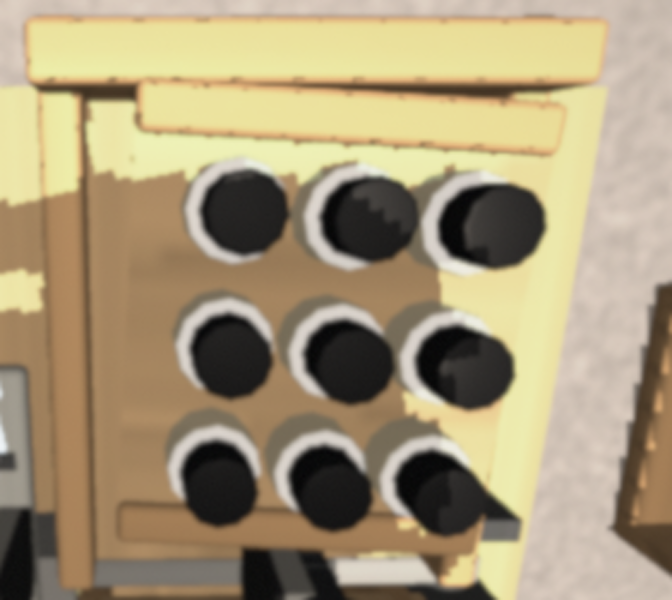

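The crop shows a real skew: the front bar runs from (140,85) to (560,105) under a level stop edge, and the rack leans on the far wall. It is wedged, so it needs pushing farther out on the far side. I open the gripper wider and lower to keep the pedal down.

Emit:
servo_tool(
  motion=[0.08,-0.05,0,0,0,0.16,-0.06,0.015,0.004,0,0.24,-0.06,0.03,0.01,0,0.32,-0.06,0.035,0.016,0,0.4,-0.06,0.035,0.022,0],
)

```text
time: 15.25
tool_pos: [0.5481, -0.0242, 0.0568]
tool_rot: [0.001, 0.775, 0.632, 0.002]
contact_force: [-0.2, -0.2, 10.8]
gripper_width: 0.7
grasp_force: 5.1
```

Emit:
servo_tool(
  motion=[0.4,0,0,0,0,0.4,0,0,0,0],
)

```text
time: 15.5
tool_pos: [0.5481, -0.0242, 0.0569]
tool_rot: [0.001, 0.775, 0.632, 0.002]
contact_force: [1.6, 1.0, 7.7]
gripper_width: 0.705
grasp_force: 4.0
```

Emit:
servo_tool(
  motion=[0.47,0,0.01,0.005,0,0.54,0,0.02,0.011,0,0.62,0,0.03,0.018,0,0.7,0,0.035,0.026,0,0.7,0,0.035,0.026,0],
)

```text
time: 16.12
tool_pos: [0.5513, -0.0249, 0.0533]
tool_rot: [0.0, 0.775, 0.632, 0.001]
contact_force: [-1.2, 0.3, 8.5]
gripper_width: 0.852
grasp_force: 4.3
```

```bash
python3 yaw.py | sed -n '1,3p;/top/,$p'|cut -c1-150
```

```text
chute [ 0.5702 -0.0472  1.3677] TCP in chute [[0.018  0.023  0.0533]] tooly angle minus chute -y (deg) 0.06 [-1.2  0.3  8.5]
finger -1 5893 [[-0.018, -0.0652, -0.0291], [0.0195, -0.005, -0.0002]]
finger 1 2658 [[-0.0088, 0.0022, -0.0298], [0.0196, 0.0713, -0.0058]]
wall tops 547 [[0.0105, -0.049, 0.0611], [0.0116, -0.0488, 0.0613], [0.0274, -0.0468, 0.0622], [0.1129, -0.0357, 0.0652], [0.113, -0.0319, 0.0662]]
pedal 7185 [[0.0067, 0.0462, 0.0963], [0.0096, 0.0548, 0.0993], [0.0262, 0.0768, 0.1148], [0.0314, 0.0868, 0.1241], [0.0348, 0.0888, 0.1248]]
rack top 15771 [[0.0209, -0.0353, 0.08], [0.0324, -0.0321, 0.0801], [0.0808, 0.0005, 0.0813], [0.1093, 0.0268, 0.0855], [0.1109, 0.0291, 0.0875]]
caps 9551 [[0.0246, -0.0302, 0.0982], [0.0445, -0.0266, 0.0989], [0.0722, -0.0055, 0.1002], [0.0955, 0.0165, 0.1015], [0.0972, 0.0185, 0.1049]]
top
pedal area 703 [[-0.1987, 0.0554, 0.058], [-0.194, 0.0567, 0.0593], [-0.1393, 0.0701, 0.0623], [-0.048, 0.0835, 0.0657], [-0.0432, 0.0848, 0.0669]]
rack top 161 [[0.0539, -0.0359, 0.0793], [0.0553, -0.0337, 0.0798], [0.0995, 0.003, 0.083], [0.1053, 0
[... 177 characters left out ...]
442, 0.0848, 0.0652]]
gate 50 [[-0.0026, -0.028, 0.032], [-0.0024, -0.0253, 0.0333], [-0.0004, -0.0001, 0.0407], [0.0024, 0.0254, 0.0439], [0.0028, 0.028, 0.0448]]
rack top 211 [[0.0099, -0.0378, 0.0792], [0.0232, -0.0368, 0.08], [0.0687, -0.0276, 0.0826], [0.1038, 0.0261, 0.0859], [0.1053, 0.0301, 0.0869]]
-0.033 [0.0303 0.1094] 0.0816
-0.026 [0.0244 0.1096] 0.0817
-0.019 [0.0284 0.1098] 0.0815
-0.012 [0.0312 0.1102] 0.0817
-0.005 [0.0316 0.1108] 0.0817
0.002 [0.0324 0.1109] 0.0814
0.009 [0.0323 0.1114] 0.0818
0.016 [0.0326 0.1118] 0.0815
0.023 [0.0336 0.1118] 0.0811
0.03 [0.0333 0.101 ] 0.0804
((66.8751449584961, -4.7652587890625), (68.45282745361328, 88.44800567626953), 86.99720001220703)
```

Emit:
servo_tool(
  motion=[0.7,0.01,0,0,0,0.7,0.02,0,0,0,0.7,0.028,-0.005,0,0,0.7,0.036,-0.012,0,0,0.7,0.036,-0.02,0,0],
)

```text
time: 16.9
tool_pos: [0.5516, -0.0235, 0.0538]
tool_rot: [0.004, 0.775, 0.632, 0.001]
contact_force: [5.8, -11.6, 2.7]
gripper_width: 0.849
grasp_force: 6.1
```

```bash
python3 yaw.py | sed -n '1p;/scene/,$p'|tail -11|cut -c1-150;  python3 -c "
from plant import manip;print(manip.state()['contact_force'])"
```

```text
-0.033 [0.0303 0.1096] 0.0817
-0.026 [0.0261 0.11  ] 0.0818
-0.019 [0.0302 0.1102] 0.0816
-0.012 [0.0273 0.1105] 0.0817
-0.005 [0.0319 0.1108] 0.0817
0.002 [0.0324 0.1111] 0.0814
0.009 [0.0324 0.1117] 0.0818
0.016 [0.033 0.112] 0.0816
0.023 [0.0338 0.1122] 0.0812
0.03 [0.0336 0.1021] 0.0804
((67.62642669677734, -4.686534881591797), (68.63302612304688, 87.1220932006836), 87.23808288574219)
[  4.21849539 -10.63368875   3.7639838 ]
```

```bash
cat > cor.py <<'E'
import sys; sys.argv=["w","tmp2"]
from w import *
t=np.load("wt.npy").reshape(-1,3); w=t@R.T+s["tool_pos"]; c=tochute(w[~np.isnan(w[:,0])],p)
print("COR",s["ft_torque"].round(2))
for x0,x1 in [(.1005,.109),(.034,.038)]:
    b=c[(c[:,0]>x0)&(c[:,0]<x1)&(abs(c[:,2]-.0816)<.0022)&(abs(c[:,1])<.045)]
    print("bar",x0,len(b),np.percentile(b[:,1],[0.2,1,99,99.8]).round(4))
for x0 in (.105,.09,.06,.045,.02,-.02,-.05):
    b=c[(abs(c[:,0]-x0)<.004)&(abs(c[:,2]-.0625)<.002)&(abs(c[:,1])<.06)]
    for sg in(-1,1):
        g=b[b[:,1]*sg>.03]
        if len(g)>8: print("wall",x0,sg,len(g),np.percentile(g[:,1],[1,99]).round(4))
    d_=c[(abs(c[:,0]-x0)<.004)&(c[:,2]<.055)&(abs(c[:,1])<.04)]
    if len(d_)>8: print(" deck",x0,np.percentile(d_[:,1],[1,99]).round(4),np.median(d_[:,2]).round(4))
E
python3 cor.py | sed -n '/top$/,$p' | cut -c1-200
python3 - <<'E'
import cv2
im=cv2.imread("pics/tmp2.png")
cv2.imwrite("pics/crop2.png",cv2.resize(im[40:320,180:500],None,fx=2.1,fy=2.1,interpolation=cv2.INTER_CUBIC))
E
```

```text
top
pedal area 719 [[-0.1988, 0.0553, 0.058], [-0.1935, 0.0566, 0.0591], [-0.1374, 0.0701, 0.0623], [-0.0468, 0.0835, 0.0656], [-0.042, 0.0848, 0.0667]]
rack top 161 [[0.057, -0.0358, 0.0791], [0.058, -0.0331, 0.0798], [0.0996, -0.0005, 0.0831], [0.1053, 0.0294, 0.086], [0.1058, 0.0311, 0.0865]]
scene
pedal area 572 [[-0.1985, 0.0554, 0.036], [-0.1923, 0.0565, 0.059], [-0.123, 0.0693, 0.0618], [-0.0497, 0.0836, 0.0645], [-0.0426, 0.0846, 0.0654]]
gate 50 [[-0.0025, -0.0284, 0.0322], [-0.0023, -0.0247, 0.0343], [-0.0009, 0.0013, 0.0413], [0.0029, 0.0275, 0.0446], [0.0029, 0.0281, 0.0457]]
rack top 201 [[0.0122, -0.0377, 0.0794], [0.0241, -0.037, 0.0801], [0.0681, -0.0276, 0.0825], [0.104, 0.0272, 0.0858], [0.1057, 0.0303, 0.0866]]
COR [-1.6  -0.46 -0.35]
bar 0.1005 4639 [-0.0402 -0.0393  0.0268  0.0276]
bar 0.034 907 [-0.0367 -0.0357  0.0305  0.0309]
wall 0.105 1 383 [0.0368 0.0445]
 deck 0.105 [0.0291 0.0369] 0.0483
wall 0.09 1 328 [0.0371 0.0446]
 deck 0.09 [0.0302 0.0372] 0.0484
wall 0.06 1 321 [0.0371 0.0596]
 deck 0.06 [0.0319 0.0371] 0.0483
wall 0.045 -1 28 [-0.0491 -0.0474]
wall 0.045 1 376 [0.0372 0.0596]
 deck 0.045 [0.0323 0.0371] 0.0484
wall 0.02 -1 86 [-0.049  -0.0411]
wall 0.02 1 315 [0.0371 0.0577]
 deck 0.02 [0.0339 0.037 ] 0.0485
wall -0.02 1 276 [0.0347 0.0598]
 deck -0.02 [-0.0262  0.0349] 0.0483
 deck -0.05 [-0.0239  0.027 ] 0.0483
```

View pics/crop2.png

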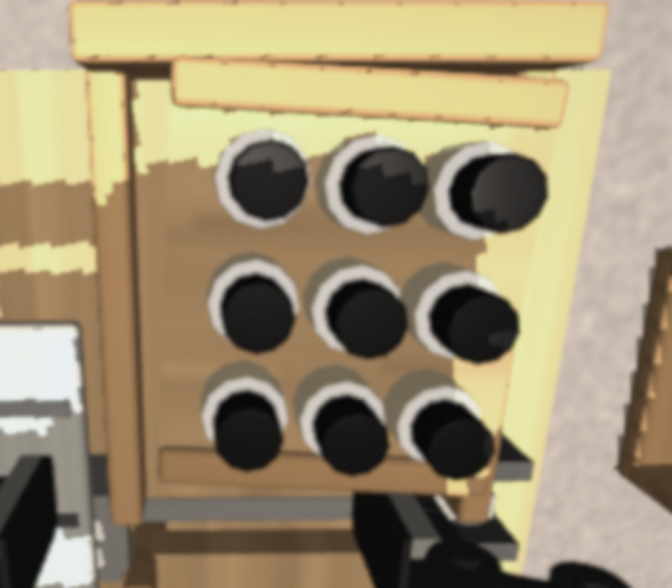

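The crop shows the front-right corner (565,95) touching the far wall and the front-left corner at the stop. So the rear has to swing towards the far side; my drag was in the wrong direction. Now I push while sliding towards the far side.

Emit:
servo_tool(
  motion=[0.7,-0.02,0,0,0,0.7,0,0.01,0,0,0.7,0.005,0.025,0,0,0.7,0.01,0.04,0,0,0.7,0.015,0.05,0,0],
)

```text
time: 17.82
tool_pos: [0.5541, -0.0216, 0.0531]
tool_rot: [-0.0, 0.775, 0.632, -0.003]
contact_force: [-9.4, -7.8, 15.4]
gripper_width: 0.85
grasp_force: 8.2
```

```bash
python3 cor.py | sed -n '1p;/COR/,/0.034/p' | cut -c1-200; python3 yaw.py | tail -11; python3 -c "
from plant import manip;print(manip.state()['contact_force'])"
```

```text
chute [ 0.5702 -0.0472  1.3677] TCP in chute [[0.0219 0.021  0.0531]] tooly angle minus chute -y (deg) 0.09 [-9.4 -7.8 15.4]
COR [-1.11  1.78 -0.07]
bar 0.1005 4414 [-0.039  -0.0383  0.028   0.0287]
bar 0.034 1108 [-0.0394 -0.0385  0.0277  0.0282]
-0.033 [0.0337 0.1126] 0.0815
-0.026 [0.0284 0.1125] 0.0816
-0.019 [0.027  0.1125] 0.0816
-0.012 [0.0337 0.1125] 0.0816
-0.005 [0.0335 0.1124] 0.0817
0.002 [0.0338 0.1124] 0.0813
0.009 [0.0333 0.1125] 0.0816
0.016 [0.0336 0.1124] 0.0817
0.023 [0.0338 0.1122] 0.0811
0.03 [0.0346 0.1115] 0.0809
((69.30998992919922, -4.587135314941406), (86.7181396484375, 66.82554626464844), 0.003225355874747038)
[-7.58006659 -7.23679202 12.48976132]
```

The rack is now flush: front at 112.5 mm across its whole width, yaw 0. I back off 2 mm, then raise straight up, gently letting the pedal rise.

Emit:
servo_tool(
  motion=[0.7,-0.015,0,0,0,0.7,-0.03,0,0,0,0.7,-0.03,0,0,0],
)

```text
time: 18.5
tool_pos: [0.5539, -0.0217, 0.053]
tool_rot: [-0.002, 0.775, 0.632, 0.001]
contact_force: [-4.2, 4.8, 11.6]
gripper_width: 0.85
grasp_force: 5.9
```

```bash
python3 yaw.py | sed -n '1p;/^-0/,$p'; python3 -c "
from plant import manip;print(manip.state()['contact_force'])"
```

```text
chute [ 0.5702 -0.0472  1.3677] TCP in chute [[0.0217 0.0211 0.053 ]] tooly angle minus chute -y (deg) 0.02 [-4.2  4.8 11.6]
-0.033 [0.0335 0.1125] 0.0815
-0.026 [0.0282 0.1124] 0.0817
-0.019 [0.027  0.1124] 0.0816
-0.012 [0.0336 0.1124] 0.0816
-0.005 [0.0337 0.1125] 0.0816
0.002 [0.0337 0.1123] 0.0813
0.009 [0.0334 0.1125] 0.0816
0.016 [0.0335 0.1125] 0.0816
0.023 [0.034  0.1122] 0.0811
0.03 [0.0349 0.1114] 0.0809
((69.3945541381836, -4.555072784423828), (86.47577667236328, 66.8716812133789), 0.019092602655291557)
[-3.75887067  4.24111139 11.69675768]
```

Emit:
servo_tool(
  motion=[0.7,-0.012,0,0,0,0.7,-0.012,0,-0.01,0],
)

```text
time: 18.9
tool_pos: [0.5542, -0.0233, 0.0536]
tool_rot: [-0.001, 0.775, 0.632, 0.001]
contact_force: [-0.3, 2.7, 4.1]
gripper_width: 0.848
grasp_force: 2.1
```

Emit:
servo_tool(
  motion=[0.7,0,0,-0.06,0,0.7,0,0,-0.12,0,0.7,0,0,-0.18,0,0.7,0,0,-0.24,0,0.7,0,0,-0.3,0],
)

```text
time: 19.52
tool_pos: [0.5539, -0.0253, 0.0896]
tool_rot: [-0.0, 0.775, 0.632, -0.0]
contact_force: [1.5, -0.2, 2.0]
gripper_width: 0.845
grasp_force: 0.8
```

Emit:
servo_tool(
  motion=[0.7,0,0,-0.06,0,0.7,0,0,-0.12,0,0.7,0,0,-0.18,0,0.7,0,0,-0.24,0,0.7,0,0,-0.3,0],
)

```text
time: 20.15
tool_pos: [0.5537, -0.0251, 0.1254]
tool_rot: [-0.0, 0.775, 0.632, -0.0]
contact_force: [-0.8, -0.7, -0.2]
gripper_width: 0.85
grasp_force: 0.0
```

Emit:
servo_tool(
  motion=[0.7,0,0,-0.2,0,0.7,0,0,-0.5,0,0.7,0,0,-0.8,0,0.7,0,0,-1,0],
)

```text
time: 20.65
tool_pos: [0.5544, -0.0253, 0.2476]
tool_rot: [0.001, 0.775, 0.632, 0.001]
contact_force: [0.3, 0.8, 0.5]
gripper_width: 0.844
grasp_force: 0.0
```

Emit:
servo_tool(
  motion=[0.7,0,-0.3,0,0,0.7,0,-0.6,0,0,0.7,0,-0.9,0,0,0.7,0,-0.9,0,0],
)

```text
time: 21.15
tool_pos: [0.447, -0.0031, 0.2454]
tool_rot: [0.0, 0.775, 0.632, 0.0]
contact_force: [0.5, 0.6, -0.2]
gripper_width: 0.85
grasp_force: 0.0
```

```bash
cat > fin.py <<'E'
import sys; sys.argv=["w","fin"]
from w import *
t=np.load("wt.npy").reshape(-1,3); 
im,d,W=cloud("top"); c=tochute(W.reshape(-1,3),p); c=c[~np.isnan(c[:,0])]
k=(abs(c[:,2]-.083)<.004)&(abs(c[:,1])<.038)&(c[:,0]>.01)&(c[:,0]<.12)
print("rack",cv2.minAreaRect((c[k][:,:2]*1000).astype(np.float32)))
k=(c[:,0]>-.2)&(c[:,0]<.04)&(abs(c[:,1]-.048)<.003)&(c[:,2]>.08)&(c[:,2]<.13); print("pedal mid z",np.median(c[k][:,2]),k.sum())
im=cv2.imread("pics/fin_top.png"); cv2.imwrite("pics/fin_crop.png",cv2.resize(im[130:310,220:480],None,fx=3,fy=3))
E
python3 fin.py | grep -v finger | cut -c1-220
```

```text
chute [ 0.5702 -0.0472  1.3677] TCP in chute [[0.0183 0.1296 0.2454]] tooly angle minus chute -y (deg) 0.09 [ 0.5  0.6 -0.2]
wall tops 665 [[-0.1299, -0.0484, 0.0611], [-0.1229, -0.0471, 0.0612], [-0.0526, -0.0434, 0.0622], [0.025, -0.0397, 0.0632], [0.1245, -0.0391, 0.0636]]
pedal 5513 [[-0.1767, 0.0288, 0.1017], [-0.162, 0.0311, 0.1031], [-0.0176, 0.0516, 0.1124], [0.0537, 0.065, 0.1172], [0.0592, 0.0658, 0.118]]
rack top 2328 [[0.0333, -0.0353, 0.08], [0.0354, -0.0325, 0.0801], [0.0811, -0.0002, 0.0814], [0.1108, 0.0263, 0.0855], [0.1125, 0.0286, 0.0875]]
caps 1166 [[0.0459, -0.0287, 0.0982], [0.0479, -0.0263, 0.0988], [0.0728, -0.0048, 0.1002], [0.0973, 0.0168, 0.1014], [0.0984, 0.0184, 0.1018]]
top
pedal area 537 [[-0.1995, 0.0554, -0.001], [-0.196, 0.0566, 0.0005], [-0.1617, 0.066, 0.0081], [-0.1189, 0.0824, 0.1207], [-0.1113, 0.0842, 0.1225]]
gate 67 [[-0.0028, -0.0286, -0.0007], [-0.0026, -0.0256, 0.0019], [0.0006, -0.0026, 0.0652], [0.0027, 0.0195, 0.077], [0.003, 0.0221, 0.0781]]
rack top 574 [[0.0319, -0.0357, 0.0793], [0.0341, -0.0341, 0.0799], [0.0657, -0.0024, 0.0827], [0.1036, 0.0291, 0.0858], [0.1053, 0.0317, 0.0866]]
scene
pedal area 292 [[-0.1974, 0.055, 0.0341], [-0.1901, 0.0557, 0.0397], [-0.1106, 0.0606, 0.1166], [-0.0521, 0.0653, 0.1198], [-0.044, 0.069, 0.1209]]
gate 93 [[-0.0029, -0.0287, 0.0378], [-0.0027, -0.0248, 0.0442], [-0.0016, -0.0013, 0.0618], [0.0019, 0.0258, 0.0779], [0.0026, 0.0291, 0.0791]]
rack top 278 [[-0.0039, -0.0378, 0.0793], [0.0336, -0.0365, 0.0798], [0.0551, -0.0136, 0.0829], [0.0975, 0.0275, 0.0863], [0.1049, 0.03, 0.0867]]
rack ((75.81219482421875, 0.11980056762695312), (88.41358947753906, 72.68665313720703), 0.25159141421318054)
pedal mid z 0.11169998861435726 212
```

View pics/fin_crop.png

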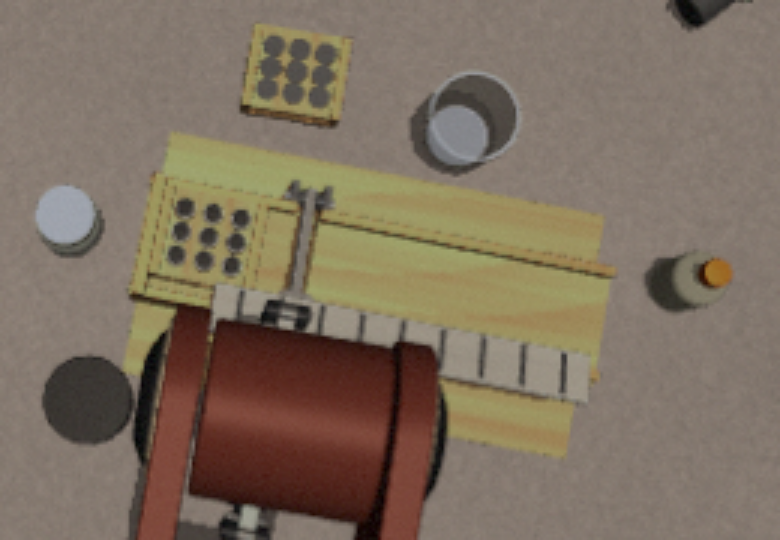

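The rack (210,235) is home and flush against the stop, the gate (300,245) is closed behind it, the pedal is up at 111.7 mm, and the other things on the table are undisturbed. The arm is clear.

```bash
python3 -c "
from plant import job_done;print(job_done())"
```

```text
the job is handed in; nothing more can be done
None
```

The rack is fully home and flush against the end stop, the gate stands closed behind it with the pedal back up, and the arm is clear; it took about 21 s, and the rack first wedged about 3° skewed and needed a few more pushes to seat.

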